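# Stroke the organiser's covers shut

## Task

The five little covers of the curved rivet organiser stand ajar. Starting at the red end, run your closed fingertips lightly along the curved row to the black end and stroke the covers shut one after another, in one go without raising your hand from the row until the last is down; grip nothing, do not press hard or fling a cover open, and leave the loose things around it alone.

Things in the scene. Friction and masses are not known exactly. Their poses are not given: they have to be found in the camera images.
- organiser: curved rivet organiser fixed to the bench: low grey case, about 230 mm end to end, 40 mm wide, 22 mm high; five compartments with covers (first red) on an arc of 130 mm radius that bulges to its own -x. Origin under it on the bench, z up. The row runs from the red end block (+y end) to the black one (-y end), both 23.5 mm high. Shut covers' tops lie 25.5 mm above the bench
- start (a point): point 2 mm above the middle of the red end block, level with the tops of the shut covers; the stroke begins here. start, mid0..mid4 and finish lie on the arc at one height
- mid0 (a point): middle of the top face of cover 0 (the red one, number 1 from the red end) when shut; fixed to the case. Each cover is 31 mm along the row, 30 mm across, 3 mm thick; 38 mm from one to the next
- cover0 (a joint): hinge of cover 0 (number 1 from the red end): 0 shut, grows as it opens (rad); starts 0.3 to 0.6. The hinge is the cover's edge nearer the red end, across the row, 22 mm above the bench; the free edge, towards the black end, stands up 9 to 18 mm
- mid1 (a point): middle of the top face of cover 1 (blue, number 2 from the red end) when shut; fixed to the case. A fingertip sliding along the row from the red end rides onto each cover and lays it down
- cover1 (a joint): hinge of cover 1 (number 2 from the red end): 0 shut, grows as it opens (rad); starts 0.3 to 0.6. A stiff hinge: the cover stays where it is left; about 0.5 N at the free edge moves it; it stops at 0
- mid2 (a point): middle of the top face of cover 2 (blue, number 3 from the red end) when shut; fixed to the case. Slid the other way, a fingertip catches under the free edges and throws the covers open
- cover2 (a joint): hinge of cover 2 (number 3 from the red end): 0 shut, grows as it opens (rad); starts 0.3 to 0.6. Same kind as cover 0
- mid3 (a point): middle of the top face of cover 3 (blue, number 4 from the red end) when shut; fixed to the case.
- cover3 (a joint): hinge of cover 3 (number 4 from the red end): 0 shut, grows as it opens (rad); starts 0.3 to 0.6. Same kind as cover 0
- mid4 (a point): middle of the top face of cover 4 (blue, number 5 from the red end) when shut; fixed to the case.
- cover4 (a joint): hinge of cover 4 (number 5 from the red end): 0 shut, grows as it opens (rad); starts 0.3 to 0.6. Same kind as cover 0
- finish (a point): point 2 mm above the middle of the black end block, level with the tops of the shut covers; the stroke ends here
- brass_weight: bystander, loose: brass-coloured knob weight, 48 mm wide, 62 mm high; origin at the middle of its underside
- spool: bystander, loose: spool of orange thread with pale flanges, 44 mm wide, 56 mm high; origin at the middle of its underside
- snap_tin: bystander, loose: round open metal tin of snap parts, 60 mm wide, 20 mm high; origin at the middle of its underside
- beeswax: bystander, loose: yellow cake of beeswax, 34x55x18 mm; origin at the middle of its underside

How it is judged:
By the outcome, as a careful person would: the job done as asked, in the order asked, and still so for the second after the job is handed in, with the robot touching nothing.
It also fails if it takes over 45 s, if anything falls off the work surface, if the arm or the gripper's body presses on something with over 40 N, if the wrist force passes 120 N, or if a joint passes its speed limit or range.

## Robot

A 6-joint arm with a two-finger parallel gripper is mounted at the origin on a cart in front of the work surface, level with it; the furniture and walls round the work are solid. World frame = base frame: x ahead of the robot, y to its left, z up, the work surface at z = 0. Lengths are in m, angles in rad, forces in N, time in s.
With the tool pointing down it reaches from about 0.275 to 0.875 m from the base axis. Payload 12.5 kg.
Tool frame: the origin (TCP) lies between the finger pads, 19 mm behind the fingertips; this is the grasp point; z points along the fingers, y is the line along which they close (so a half turn about z gives the same grasp; the last joint's range is limited). The gripper opens to 85 mm and grips with 20 to 120 N. Pads are 22 mm wide; open, the fingers measure 114 mm over their backs; the gripper's body (76 mm by 85 mm) begins 54 mm behind the grasp point. The pads swing forward as they close: fully open they stand 13 mm farther back than shut.
Start: joints at [1.156, 0.351, 1.652, -0, 1.139, -0.085], TCP at [0.178, 0.52, 0.25] pointing down, gripper open.
Joint ranges: [-2.75, 2.75], [-0.79, 2.1], [0.01, 2.65], [-1.57, 4.71], [0.07, 3.14], [-2.87, 2.87]. Speed limits (rad/s): [2.22, 2.22, 2.79, 3.14, 3.14, 3.14].

## Interface

Orientations are given as a unit quaternion [w, x, y, z].
In Python, from cell import manip gives the robot as it stands.
- The arm moves only by the shell command python3 -m jog 'ROWS' [OPENING] [FORCE]. ROWS is JSON, a list of rows, each a list of 4 numbers: the shift along the world's x, y, z in units of 20 cm (1.0 is 20 cm), then the turn about the world's z in units of pi/2 rad (1.0 is pi/2 rad). In form: [[x, y, z, roll], ...]. A call has 1 to 10 rows; each row is the pose to reach, as a shift and turn from the pose commanded when the call began; what a row does not reach only later rows make up. A row lasts 1/12 s, in which the tool goes at most 41.7 mm and 7.16 degrees, less where a joint would pass 70% of its speed; a pose out of reach is approached as far as the arm can. A call with a number of a shift or a turn outside -1 to 1 is refused whole. A call with a gripper value outside its range is refused whole. OPENING is the opening, from -1 (shut) to 1 (fully open), so that 0 is half open, set as the call begins (- or left out, the last holds). The fingers move at their own pace and stop on an object; FORCE is the grip in N (left out, the last holds). Time passes only in rows, so rows that repeat a pose let the fingers close. It gives the time, the measured TCP pose, the force, the opening and the grip force at its end, in the units of the state.
- manip.state(): the state, without advancing time (a new reading comes with each control period).
- manip.camera(name): name is "side" or "top" or "wrist"; returns a dict with "color" (480x640x3 uint8, red, green, blue), "z_map" (480x640 float32, m along the optical axis (not along the pixel's ray), 0 where there is no reading), "fx", "fy", "cx", "cy" (pixels), "k1" (the pictures are not rectified: a ray, as slopes to the right and down, at radius r is drawn at 1 + k1 r^2 times it, then the intrinsics apply), "extrinsics" (4x4, takes a point from camera to world coordinates); the wrist camera has in their place "hand_eye" (4x4, takes a point from camera to tool coordinates, whose origin is the TCP and whose axes are the flange's). Camera axes: x right, y down, z forward; pixel columns grow to the right and rows downward; lengths in m; the calibration is good to about 2 mm. A picture is of the moment at which its call begins: read the wrist's pose just before it.
- manip.job_done(): hands the job in; it is judged then, once.
The state is a dict: "time_s": time; "joint_positions": joint angles; "qd": joint speeds; "joint_efforts": joint torques, N m; "position": TCP position; "tcp_rot": TCP orientation; "contact_force": force on the tool from outside, world axes, zero at the start; "ft_torque": the same for the moment, N m; "opening": opening from 0.0 (shut) to 1.0 (fully open); "grip_force": force on a finger pad.
Only numpy, scipy, OpenCV 4.12 (cv2) and the standard library are available. Lean on these libraries where they do the work, as an engineer would, in place of code of your own. Each camera call takes 0.05 s, during which the arm holds its last target. There are 200 camera calls.

## Working session

There is one attempt and no reset: what is moved stays moved. The work goes in short steps, Python scripts to look and compute and a shell command to move; the robot and the scene stay as the last step left them, time stands still between calls to the robot, and variables do not carry over. Pictures are saved under pics/ and viewed, at most 10 in all, crops included, and the job is handed in when it is done.

```bash
mkdir -p pics
cat > h.py <<'E'
import numpy as np, cv2
from cell import manip
def snap(name):
    c=manip.camera(name); np.savez('pics/'+name+'.npz',**{k:v for k,v in c.items()}); return c
def cloud(c,E):
    K=np.array([[c['fx'],0,c['cx']],[0,c['fy'],c['cy']],[0,0,1]],float)
    v,u=np.mgrid[0:480,0:640]
    p=cv2.undistortPoints(np.stack([u,v],-1).reshape(-1,1,2).astype(float),K,np.array([c['k1'],0,0,0.]))
    p=p.reshape(480,640,2); z=c['z_map'][...,None]
    P=np.concatenate([p*z,z],-1)
    return P@np.array(E)[:3,:3].T+np.array(E)[:3,3]
E
python3 - <<'E'
from h import *
s=manip.state(); print(s)
c=snap('top'); cv2.imwrite('pics/top1.png',c['color'][...,::-1]); print(c['extrinsics'],c['fx'],c['k1'])
c=snap('side'); cv2.imwrite('pics/side1.png',c['color'][...,::-1])
E
```

```text
{'time_s': 0.0, 'joint_positions': array([ 1.15640641e+00,  3.51241530e-01,  1.65240342e+00,  2.35496875e-06,
        1.13911107e+00, -8.46257593e-02]), 'qd': array([ 0.00090541,  0.00116031,  0.0007661 ,  0.00163546, -0.00183331,
        0.00234438]), 'joint_efforts': array([-1.63071280e-03, -5.06109560e+01, -2.91390306e+01, -1.36053336e-04,
        4.68968617e-03, -3.44960472e-05]), 'position': array([0.1779676 , 0.5200917 , 0.24946337]), 'tcp_rot': array([-1.44669278e-04,  1.64136468e-01,  9.86437470e-01, -5.63406368e-04]), 'contact_force': array([ 0.53259024, -0.31945952, -0.7543742 ]), 'ft_torque': array([ 0.00425988,  0.01636311, -0.0079824 ]), 'grip_force': 0.0, 'opening': 1.0037847634528336}
[[-0.00850341 -0.99319096  0.11618693  0.42470866]
 [-0.99938474  0.01239471  0.03281032 -0.01472288]
 [-0.03402701 -0.11583645 -0.99268529  0.97024987]
 [ 0.          0.          0.          1.        ]] 454.15393141846465 -0.01113834731807907
```

View pics/top1.png

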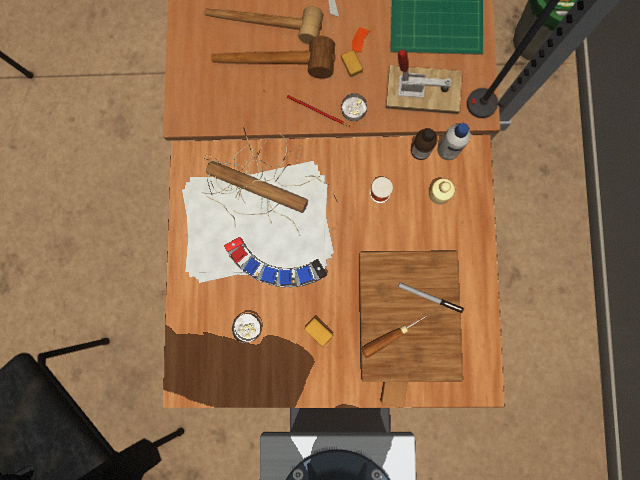

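View pics/side1.png

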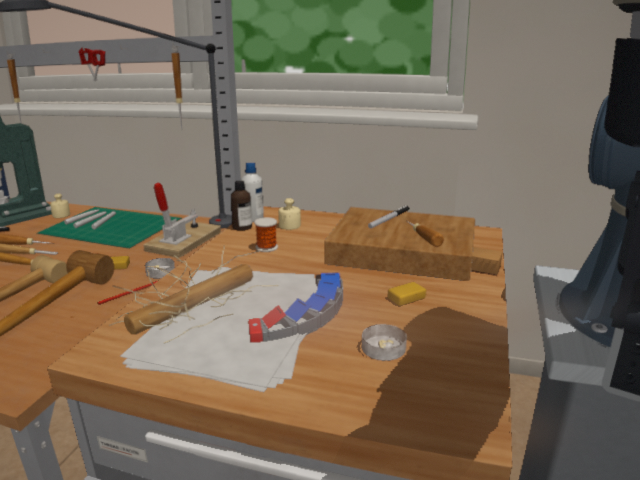

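The top view shows the red block near (234,244), the black block near (319,268), and the arc bulging towards the robot. The tin (247,326) and beeswax (319,331) are on the robot's side; the spool (381,189) and weight (443,190) are farther out.

Run:
```python
from h import *
c=np.load('pics/top.npz'); P=cloud(c,c['extrinsics']); np.save('pics/topP.npy',P)
im=c['color'][225:300,215:340,::-1]; cv2.imwrite('pics/topc.png',cv2.resize(im,None,fx=6,fy=6,interpolation=cv2.INTER_CUBIC))
for u,v in [(234,244),(239,255),(252,268),(269,275),(286,277),(305,274),(319,268),(247,326),(319,331),(381,189),(443,190),(200,250)]: print(u,v,P[v,u].round(4))
```

```text
234 244 [0.5452 0.2114 0.0266]
239 255 [0.5207 0.1983 0.036 ]
252 268 [0.4932 0.1705 0.0374]
269 275 [0.4786 0.1358 0.0327]
286 277 [0.4739 0.0997 0.0379]
305 274 [0.48   0.061  0.0313]
319 268 [0.4927 0.0323 0.0232]
247 326 [0.3731 0.1857 0.0081]
319 331 [ 0.4247 -0.0147  0.9702]
381 189 [ 0.6511 -0.0977  0.0565]
443 190 [ 0.6462 -0.223   0.0598]
200 250 [0.5356 0.29   0.0068]
```

View pics/topc.png

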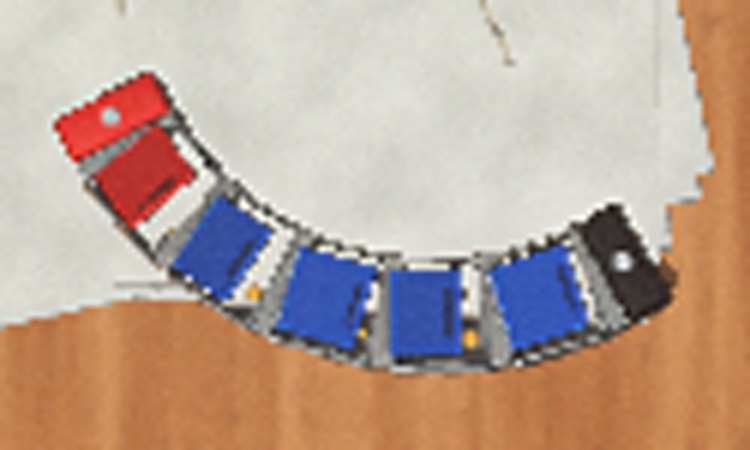

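The enlarged crop shows the block dots at about (233.3,244.5) for red and (318.7,268.5) for black, in full-image pixels. All five covers are ajar with their free edges toward black. Next I'll shut the fingers and move over for a closer look.

```bash
python3 -m jog '[[0.2,-0.2,0,-0.08],[0.3,-0.4,0,-0.16],[0.45,-0.6,0,-0.24],[0.6,-0.8,0,-0.32],[0.75,-0.95,0,-0.4],[0.9,-1,0,-0.48],[1,-1,0,-0.56],[1,-1,0,-0.64],[1,-1,0,-0.72],[1,-1,0,-0.8]]' -1 20
python3 -m jog '[[0.2,-0.3,0,-0.08],[0.4,-0.6,0,-0.16],[0.55,-0.9,0,-0.24],[0.55,-1,0,-0.32],[0.55,-1,0,-0.4],[0.55,-1,0,-0.4],[0.55,-1,0,-0.4],[0.55,-1,0,-0.4]]'
python3 - <<'E'
from h import *
from scipy.spatial.transform import Rotation as R
s=manip.state(); c=snap('wrist')
q=s['tcp_rot']; T=np.eye(4); T[:3,:3]=R.from_quat([q[1],q[2],q[3],q[0]]).as_matrix(); T[:3,3]=s['position']
E=T@c['hand_eye']; np.save('pics/wE.npy',E); P=cloud(c,E); np.save('pics/wP.npy',P)
print(s['time_s'],s['position'],s['opening'],s['joint_positions'],s['contact_force']); print(c['hand_eye'])
cv2.imwrite('pics/w1.png',c['color'][...,::-1])
E
```

```text
time_s: 0.93
position: [0.3786, 0.3197, 0.2496]
tcp_rot: [-0.0, 0.713, 0.701, -0.0]
contact_force: [0.5, -0.4, -0.3]
opening: 0.0
grip_force: 0.0
time_s: 1.6
position: [0.4882, 0.1195, 0.2497]
tcp_rot: [-0.0, 0.893, 0.449, -0.0]
contact_force: [-1.0, -0.5, 0.1]
opening: 0.001
grip_force: 0.0
1.6 [0.48819152 0.11948588 0.24965676] 0.0008808156532300546 [1.47314937e-01 2.65374284e-01 1.77145985e+00 1.52887052e-04
 1.10550878e+00 7.86531999e-01] [-1.0221217  -0.5062966   0.05717034]
[[-2.51828799e-04 -9.47817410e-01 -3.18813574e-01  8.19152198e-02]
 [ 9.99999308e-01  1.27585634e-04 -1.16919900e-03  6.16087455e-04]
 [ 1.14886320e-03 -3.18813647e-01  9.47816722e-01 -1.24926515e-01]
 [ 0.00000000e+00  0.00000000e+00  0.00000000e+00  1.00000000e+00]]
```

View pics/w1.png

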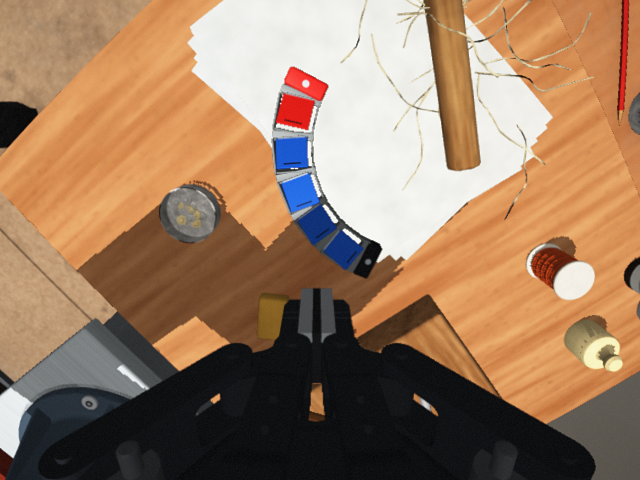

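In the wrist view the red block's dot is at (305,84), the black block's dot at (368,262), and the row is fully visible. The wax at (272,315) is away from the row.

Run:
```python
from h import *
W=np.load('pics/wP.npy');T=np.load('pics/topP.npy')
for n,P,r,b,tin,wax,bench in [('w',W,(305,84),(368,262),(190,213),(270,315),(230,150)),('t',T,(233,244),(319,268),(247,326),(320,329),(350,280))]:
    f=lambda p:np.median(P[p[1]-2:p[1]+3,p[0]-2:p[0]+3].reshape(-1,3),0)
    pr,pb=f(r),f(b); print(n,pr.round(4),pb.round(4),f(tin).round(3),f(wax).round(3),'bench',f(bench).round(4),'chord',np.linalg.norm((pr-pb)[:2]))
# block centroids from depth
c=np.load('pics/wrist.npz'); hsv=cv2.cvtColor(c['color'],cv2.COLOR_RGB2HSV)
box=np.zeros((480,640),bool)
H=W[...,2]; 
red=((hsv[...,0]<6)|(hsv[...,0]>174))&(hsv[...,1]>150); red[95:]=0
red[:,:270]=0; red[:,340:]=0
blk=(hsv[...,2]<60); blk[:235]=0;blk[282:]=0;blk[:,:355]=0;blk[:,390:]=0
for m in(red,blk):
    m&=abs(H-np.median(H[m]))<.006
    q=W[m]; p=q[:,:2].astype(np.float32); print(m.sum(),q.mean(0).round(4),cv2.minAreaRect(p))
```

```text
w [0.5455 0.2138 0.0249] [0.4925 0.0328 0.0248] [0.369 0.187 0.008] [0.365 0.042 0.019] bench [0.4453 0.2113 0.0005] chord 0.18859932226362983
t [0.5452 0.2143 0.0248] [0.4926 0.0323 0.0249] [0.373 0.186 0.007] [0.367 0.031 0.019] bench [ 0.4681 -0.0325 -0.0008] chord 0.1893986656572023
671 [0.546  0.2152 0.0245] ((0.5472550988197327, 0.21613524854183197), (0.023703638464212418, 0.04045959562063217), 53.39509582519531)
510 [0.4939 0.0357 0.0239] ((0.4907423257827759, 0.03968636319041252), (0.04168632626533508, 0.02806827239692211), 32.16596603393555)
```

```bash
python3 -m jog '[[0.1,0.16,0,-0.07],[0.2,0.32,0,-0.14],[0.287,0.472,-0.1,-0.21],[0.287,0.472,-0.25,-0.293],[0.287,0.472,-0.45,-0.293],[0.287,0.472,-0.65,-0.293],[0.287,0.472,-0.8,-0.293],[0.287,0.472,-0.91,-0.293],[0.287,0.472,-0.93,-0.293],[0.287,0.472,-0.93,-0.293]]'
python3 - <<'E'
from h import *
s=manip.state();print(s['position'],s['contact_force'],s['time_s'])
c=snap('side'); im=c['color'][240:360,220:380,::-1]; cv2.imwrite('pics/s2.png',cv2.resize(im,None,fx=5,fy=5,interpolation=cv2.INTER_CUBIC))
C=np.array([.6048,.0981]);a0,a1=117.1,210.2
a=np.radians(np.linspace(a0,a1,61)); p=C+.13*np.c_[np.cos(a),np.sin(a)]
print(p[0],p[-1])
for k in range(6):
    print([[round(x,3) for x in [*((p[10*k+i]-p[10*k])/.2),0,(a[i]-a[0])/(np.pi/2)]] for i in range(1,11)])
E
```

```text
time_s: 2.48
position: [0.5444, 0.2155, 0.063]
tcp_rot: [0.0, 0.972, 0.235, -0.001]
contact_force: [-0.6, 0.7, -0.1]
opening: -0.001
grip_force: 0.0
[0.54436168 0.21554781 0.06302588] [-0.6284013   0.7089307  -0.12279895] 2.4833
[0.54557916 0.21382766] [0.49244428 0.03270741]
[[np.float64(-0.016), np.float64(-0.008), 0, np.float64(0.017)], [np.float64(-0.031), np.float64(-0.017), 0, np.float64(0.034)], [np.float64(-0.046), np.float64(-0.026), 0, np.float64(0.052)], [np.float64(-0.061), np.float64(-0.035), 0, np.float64(0.069)], [np.float64(-0.075), np.float64(-0.045), 0, np.float64(0.086)], [np.float64(-0.09), np.float64(-0.056), 0, np.float64(0.103)], [np.float64(-0.104), np.float64(-0.066), 0, np.float64(0.121)], [np.float64(-0.117), np.float64(-0.077), 0, np.float64(0.138)], [np.float64(-0.131), np.float64(-0.089), 0, np.float64(0.155)], [np.float64(-0.144), np.float64(-0.1), 0, np.float64(0.172)]]
[[np.float64(-0.013), np.float64(-0.012), 0, np.float64(0.017)], [np.float64(-0.025), np.float64(-0.025), 0, np.float64(0.034)], [np.float64(-0.037), np.float64(-0.037), 0, np.float64(0
[... 2283 characters left out ...]
64(0.155)], [np.float64(0.021), np.float64(-0.174), 0, np.float64(0.172)]]
[[np.float64(0.005), np.float64(-0.017), 0, np.float64(0.017)], [np.float64(0.01), np.float64(-0.034), 0, np.float64(0.034)], [np.float64(0.015), np.float64(-0.05), 0, np.float64(0.052)], [np.float64(0.021), np.float64(-0.067), 0, np.float64(0.069)], [np.float64(0.028), np.float64(-0.083), 0, np.float64(0.086)], [np.float64(0.035), np.float64(-0.1), 0, np.float64(0.103)], [np.float64(0.042), np.float64(-0.116), 0, np.float64(0.121)], [np.float64(0.05), np.float64(-0.131), 0, np.float64(0.138)], [np.float64(0.058), np.float64(-0.147), 0, np.float64(0.155)], [np.float64(0.067), np.float64(-0.162), 0, np.float64(0.172)]]
```

View pics/s2.png

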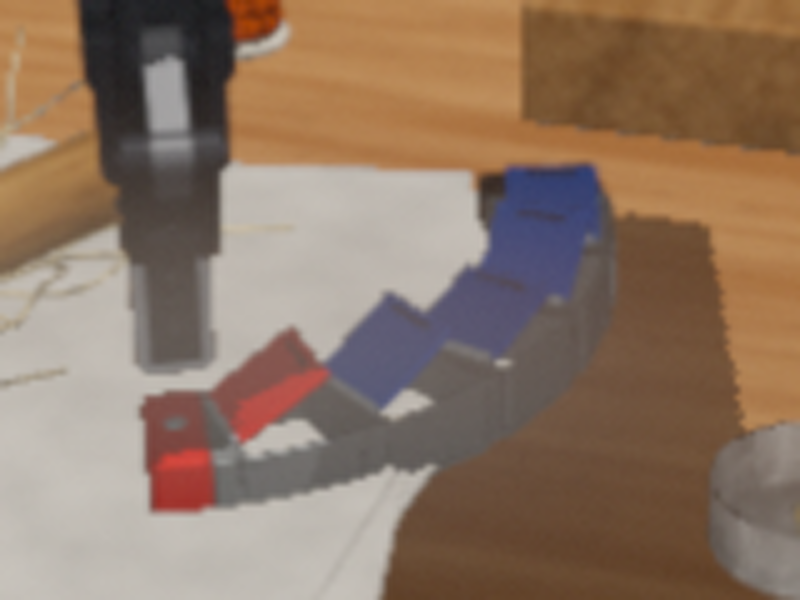

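The side crop shows the shut fingertips over the red block, at (175,370) against the block's top at (178,425). All covers are ajar. Next I'll lower to the start point.

```bash
python3 -m jog '[[0.003,-0.004,-0.03,0],[0.003,-0.004,-0.06,0],[0.003,-0.004,-0.085,0],[0.003,-0.004,-0.09,0],[0.003,-0.004,-0.09,0],[0.003,-0.004,-0.09,0]]'; python3 -c "
from cell import manip;s=manip.state();print(s['position'],s['contact_force'])"
```

```text
time_s: 3.03
position: [0.5462, 0.2139, 0.0462]
tcp_rot: [-0.0, 0.972, 0.234, 0.0]
contact_force: [0.6, 0.6, 0.6]
opening: -0.002
grip_force: 0.0
[0.54620016 0.21394805 0.04618314] [0.55660072 0.57096986 0.58942725]
```

```bash
python3 -m jog '[[0,0,-0.0075,0],[0,0,-0.0075,0],[0,0,-0.0075,0]]'
python3 -m jog '[[-0.016,-0.008,-0.001,0.017],[-0.031,-0.017,-0.003,0.034],[-0.046,-0.026,-0.004,0.052],[-0.061,-0.035,-0.004,0.069],[-0.075,-0.045,-0.004,0.086],[-0.09,-0.056,-0.004,0.103],[-0.104,-0.066,-0.004,0.121],[-0.117,-0.077,-0.004,0.138],[-0.131,-0.089,-0.004,0.155],[-0.144,-0.1,-0.004,0.172]]'
```

```text
time_s: 3.28
position: [0.5461, 0.2139, 0.0445]
tcp_rot: [-0.0, 0.972, 0.234, 0.0]
contact_force: [0.4, -0.5, -0.8]
opening: -0.003
grip_force: 0.0
time_s: 4.12
position: [0.5179, 0.1941, 0.0443]
tcp_rot: [0.0, 0.931, 0.364, 0.001]
contact_force: [1.9, 0.4, 2.4]
opening: 0.001
grip_force: 1.2
```

```bash
python3 -m jog '[[-0.013,-0.012,-0.001,0.017],[-0.025,-0.025,-0.002,0.034],[-0.037,-0.037,-0.002,0.052],[-0.049,-0.05,-0.002,0.069],[-0.061,-0.064,-0.002,0.086],[-0.072,-0.077,-0.002,0.103],[-0.082,-0.092,-0.002,0.121],[-0.093,-0.106,-0.002,0.138],[-0.102,-0.12,-0.002,0.155],[-0.112,-0.135,-0.002,0.172]]'
python3 - <<'E'
from h import *
s=manip.state();print(s['position'],s['contact_force'],s['time_s'])
c=snap('side'); im=c['color'][240:360,220:380,::-1]; cv2.imwrite('pics/s3.png',cv2.resize(im,None,fx=5,fy=5,interpolation=cv2.INTER_CUBIC))
E
```

```text
time_s: 4.95
position: [0.4961, 0.1674, 0.0442]
tcp_rot: [0.0, 0.874, 0.486, 0.002]
contact_force: [0.9, 3.0, 4.9]
opening: -0.002
grip_force: 2.5
[0.49609509 0.16736466 0.04421685] [0.9188552  2.95497908 4.89665102] 4.95
```

View pics/s3.png

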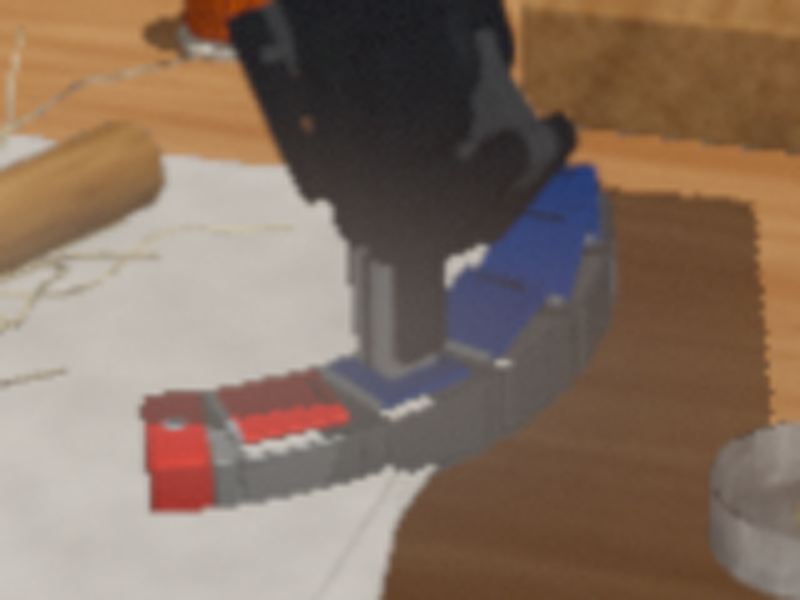

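Run:
```python
from h import *
c=np.load('pics/side.npz'); P=cloud(c,c['extrinsics'])
hsv=cv2.cvtColor(c['color'],cv2.COLOR_RGB2HSV)
red=((hsv[...,0]<6)|(hsv[...,0]>174))&(hsv[...,1]>120); red[:240]=0; red[335:]=0; red[:,:245]=0; red[:,295:]=0
q=P[red]; C=np.array([.6048,.0981]); s=np.radians(0)
ang=np.degrees(np.arctan2(q[:,1]-C[1],q[:,0]-C[0])); r=np.hypot(*(q[:,:2]-C).T)
arc=(ang-117.1)*np.pi/180*130
for lo in range(-12,52,4):
    m=(arc>=lo)&(arc<lo+4)
    if m.sum()>3: print(lo,m.sum(),np.percentile(q[m,2],[10,50,90]).round(4),np.median(r[m]).round(3))
```

```text
-8 31 [0.0214 0.0232 0.0243] 0.142
-4 27 [0.0208 0.0233 0.0242] 0.143
0 33 [0.0206 0.0232 0.024 ] 0.145
4 23 [0.0208 0.0233 0.0243] 0.143
16 15 [0.0252 0.0261 0.027 ] 0.14
20 16 [0.025  0.0258 0.0267] 0.139
24 13 [0.025  0.0257 0.0261] 0.142
28 13 [0.0252 0.0259 0.0267] 0.139
32 16 [0.0241 0.0256 0.0265] 0.14
36 13 [0.0242 0.0257 0.0265] 0.142
40 11 [0.0245 0.026  0.027 ] 0.143
```

The depth profile of the red cover is level at about 25.8 mm, so it is shut. The side crop shows the fingertip laying down cover 1 around (400,370). I'll carry on.

```bash
python3 -m jog '[[-0.009,-0.015,0,0.017],[-0.018,-0.03,0,0.034],[-0.026,-0.046,0,0.052],[-0.034,-0.062,0,0.069],[-0.041,-0.078,0,0.086],[-0.048,-0.094,0,0.103],[-0.055,-0.11,0,0.121],[-0.061,-0.127,0,0.138],[-0.066,-0.143,0,0.155],[-0.072,-0.16,0,0.172]]'
```

```text
time_s: 5.83
position: [0.4817, 0.1354, 0.0442]
tcp_rot: [0.001, 0.801, 0.599, 0.002]
contact_force: [1.5, 4.8, 6.0]
opening: 0.001
grip_force: 3.1
```

```bash
python3 -m jog '[[-0.005,-0.017,0,0.017],[-0.009,-0.034,0,0.034],[-0.013,-0.051,0,0.052],[-0.016,-0.069,0,0.069],[-0.019,-0.086,0,0.086],[-0.021,-0.103,0,0.103],[-0.023,-0.121,0,0.121],[-0.025,-0.138,0,0.138],[-0.026,-0.156,0,0.155],[-0.026,-0.174,0,0.172]]'
```

```text
time_s: 6.67
position: [0.4763, 0.1006, 0.0442]
tcp_rot: [0.001, 0.713, 0.701, 0.001]
contact_force: [-0.9, 6.0, 8.8]
opening: 0.002
grip_force: 4.0
```

```bash
python3 -m jog '[[0,-0.018,0.001,0.017],[0,-0.035,0.001,0.034],[0.001,-0.053,0.001,0.052],[0.003,-0.07,0.001,0.069],[0.005,-0.088,0.001,0.086],[0.007,-0.105,0.001,0.103],[0.01,-0.123,0.001,0.121],[0.013,-0.14,0.001,0.138],[0.017,-0.157,0.001,0.155],[0.021,-0.174,0.001,0.172]]'
```

```text
time_s: 7.5
position: [0.48, 0.0657, 0.0442]
tcp_rot: [0.0, 0.612, 0.791, 0.001]
contact_force: [-2.2, 5.5, 8.2]
opening: 0.002
grip_force: 4.0
```

```bash
python3 -m jog '[[0.005,-0.017,0,0.017],[0.01,-0.034,0,0.034],[0.015,-0.05,0,0.052],[0.021,-0.067,0,0.069],[0.028,-0.083,0,0.086],[0.035,-0.1,0,0.103],[0.042,-0.116,0,0.121],[0.05,-0.131,0.001,0.138],[0.058,-0.147,0.002,0.155],[0.067,-0.162,0.003,0.172]]'; python3 -m jog '[[0,0,0,0],[0,0,0,0],[0,0,0,0]]'
```

```text
time_s: 8.33
position: [0.493, 0.0328, 0.0442]
tcp_rot: [0.0, 0.5, 0.866, 0.0]
contact_force: [-0.2, -0.6, -0.6]
opening: -0.0
grip_force: 0.0
time_s: 8.58
position: [0.4928, 0.0331, 0.0441]
tcp_rot: [-0.0, 0.5, 0.866, -0.0]
contact_force: [0.9, 0.5, -0.6]
opening: 0.002
grip_force: 0.0
```

```bash
python3 -m jog '[[0,0,0.05,0],[0,0,0.15,0],[0,0,0.3,0],[0,0,0.5,0],[-0.1,-0.15,0.7,0],[-0.2,-0.3,0.85,0],[-0.3,-0.5,0.9,0],[-0.3,-0.6,0.9,0],[-0.3,-0.6,0.9,0],[-0.3,-0.6,0.9,0]]'
python3 - <<'E'
from h import *
s=manip.state();print(s['position'],s['contact_force'],s['time_s'])
C=np.array([.6048,.0981])
for n in('side','top'):
    c=snap(n)
    P=cloud(c,c['extrinsics']); d=P[...,:2]-C
    ang=np.degrees(np.arctan2(d[...,1],d[...,0]))%360; r=np.hypot(d[...,0],d[...,1]); arc=(ang-117.1)*np.pi/180*130
    print(n)
    for lo in range(-4,216,6):
        m=(arc>=lo)&(arc<lo+6)&(r>.120)&(r<.140)&(P[...,2]<.06)
        print(lo,(np.percentile(P[m][:,2],[50,95])*1e3).round(1) if m.sum()>3 else None,end='; ')
im=c['color'][160:360,215:475,::-1]; cv2.imwrite('pics/t4.png',cv2.resize(im,None,fx=3,fy=3,interpolation=cv2.INTER_CUBIC))
E
```

```text
time_s: 9.42
position: [0.4326, -0.0883, 0.2253]
tcp_rot: [0.001, 0.502, 0.865, 0.0]
contact_force: [0.3, 0.2, -0.5]
opening: -0.002
grip_force: 0.0
[ 0.43259712 -0.08826413  0.22526287] [ 0.27827089  0.15894792 -0.54777772] 9.4167
side
-4 [23.9 25. ]; 2 [23.8 24.9]; 8 [22.4 25.7]; 14 [25.7 26.8]; 20 [25.8 26.6]; 26 [25.9 26.7]; 32 [25.9 27.3]; 38 [25.7 26.7]; 44 [22.7 25.3]; 50 [25.6 26.7]; 56 [25.9 27.1]; 62 [26.  27.3]; 68 [26.  27.1]; 74 [25.9 27.3]; 80 [18.2 26.8]; 86 [25.1 26.9]; 92 [26.4 27.2]; 98 [26.4 27. ]; 104 [26.2 27.3]; 110 [26.2 27.3]; 116 [16.1 27.2]; 122 [25.1 26.9]; 128 [26.2 27. ]; 134 [26.4 27.3]; 140 [26.2 27.2]; 146 [26.3 27.2]; 152 [26.1 27.1]; 158 [25.4 26.9]; 164 [26.  26.8]; 170 [26.6 27.6]; 176 [26.4 26.9]; 182 [26.5 27.4]; 188 [26.4 27.6]; 194 None; 200 [24.1 25. ]; 206 [24.3 25.5]; 212 [24.5 25.2]; top
-4 [25.3 26.9]; 2 [23.7 27.3]; 8 [23.8 27.5]; 14 [26.3 29. ]; 20 [26.2 28.9]; 26 [26.  28.4]; 32 [26.7 28.9]; 38 [26.7 28.5]; 44 [23.6 27.8]; 50 [25.8 27.9]; 56 [26.1 28.9]; 62 [26.8 28.6]; 68 [26.5 28.8]; 74 [26.9 29.3]; 80 [24.4 30.5]; 86 [25.4 28.5]; 92 [26.6 28.1]; 98 [26.8 29.2]; 104 [26.5 28.9]; 110 [26.9 28.8]; 116 [26.1 28.6]; 122 [23.4 27.6]; 128 [26.6 28.3]; 134 [26.7 29.5]; 140 [26.2 28.7]; 146 [26.8 29.2]; 152 [26.5 29.5]; 158 [23.9 27.9]; 164 [26.  28.9]; 170 [26.4 28.7]; 176 [26.7 28.2]; 182 [26.8 28.5]; 188 [26.5 28.6]; 194 [23.8 27.8]; 200 [24.  27.1]; 206 [24.5 26.8]; 212 [24.5 27.5];
```

View pics/t4.png

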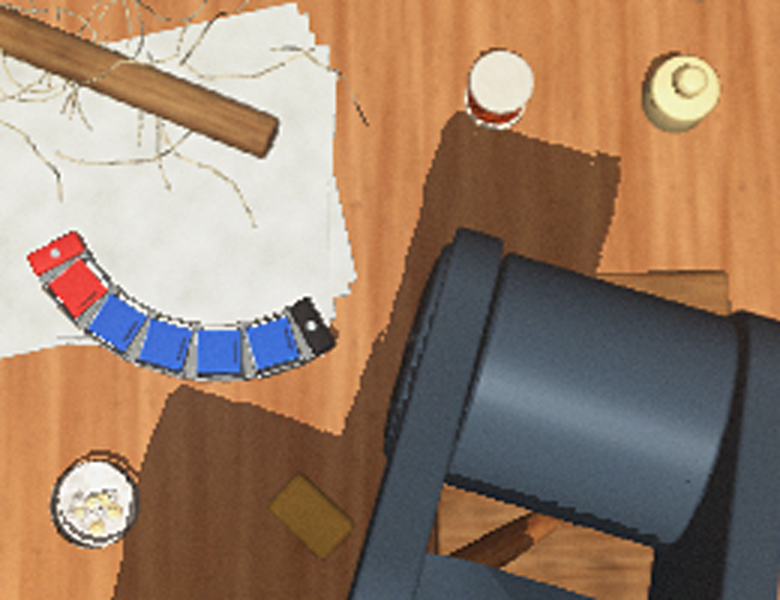

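The top crop shows all five covers lying flat from the red block (55,253) to the black block (312,325). Both depth profiles are level, and the tin, wax, spool and weight haven't moved.

```bash
python3 -c "
from cell import manip;print(manip.job_done())"
```

```text
the job is handed in; nothing more can be done
None
```

All five covers were stroked shut in one light pass from the red end to the black end (highest force reading about 9 N), the loose things were left alone, and the job is handed in.

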